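Unload the transit rack with its sprung keeper propped open

ROBOT

A 6-joint arm with a two-finger parallel gripper is mounted at the origin on a cart in front of the work surface, level with it; the furniture and walls round the work are solid. World frame = base frame: x ahead of the robot, y to its left, z up, the work surface at z = 0. Lengths are in m, angles in degrees, forces in N, time in s.
With the tool pointing down it reaches from about 0.25 to 0.725 m from the base axis. Payload 9.7 kg.
Tool frame: the origin (TCP) lies midway between the tips of the shut fingers; the grasp point (between the pads) lies 19 mm behind it (bot.pinch_z is the distance from the TCP to the grasp point, in m); z points along the fingers, y is the line along which they close (so a half turn about z gives the same grasp; the last joint's range is limited). The gripper opens to 85 mm and grips with 20 to 120 N. Pads are 22 mm wide; open, the fingers measure 114 mm over their backs; the gripper's body (76 mm by 85 mm) begins 54 mm behind the grasp point. The pads swing forward as they close: fully open they stand 13 mm farther back than shut.
Start: joints at [-76.089, 4.979, 10.078, 95.1, 0, 90], TCP at [0.132, -0.534, 0.231] pointing down, gripper open.
Joint ranges: [-179.16, 179.16], [-48.56, 103.87], [-65.8, 70.77], [-126.05, 130.52], [-82.76, 87.17], [-180, 180]. Speed limits (degrees/s): [127.2, 127.2, 147.25, 180, 180, 180].

INTERFACE

Orientations are given as [roll, pitch, yaw] about the fixed x, y, z axes, in that order (R = Rz(yaw) Ry(pitch) Rx(roll)).
In Python, from workcell import sensors, camera, ticket, bot gives the robot as it stands.
- The arm moves only by the shell command python3 -m handwheel 'ROWS' [FORCE]. ROWS is a JSON object of lists of equal length, an entry for each row: "gripper": the opening, from -1 (shut) to 1 (fully open); "slide": the shift along the tool's x, y, z in mm, a list of three; "yaw": the turn about the tool's z in rad. A call has 1 to 8 rows; each row shifts and turns the commanded pose from where the row before left it, along the tool's axes as they then stand; what a row does not reach is not made up. A row lasts 1/12 s, in which the tool goes at most 41.7 mm and 7.16 degrees, less where a joint would pass 70% of its speed; a pose out of reach is approached as far as the arm can. A call is refused whole if a number of a shift passes 41.7 or a number of a turn 0.125, either way. A call with a gripper value outside its range is refused whole. The fingers move at their own pace and stop on an object; FORCE is the grip in N (left out, the last holds). Time passes only in rows, so rows that do not move let the fingers close. It gives the time, the measured TCP pose, the force, the opening and the grip force at its end, in the units of the state.
- sensors.get_obs(): the state, without advancing time (a new reading comes with each control period).
- camera(name): name is "scene" or "side" or "wrist"; returns a dict with "img" (384x512x3 uint8, red, green, blue), "fx", "fy", "cx", "cy" (pixels), "R" (3x3) and "t" (3): a world point X has camera coordinates R X + t. Camera axes: x right, y down, z forward; pixel columns grow to the right and rows downward; lengths in m; the calibration is good to about 2 mm. A picture is of the moment at which its call begins. There is no depth.
- ticket.job_done(): hands the job in; it is judged then, once.
The state is a dict: "time": time; "q": joint angles; "qd": joint speeds; "joint_efforts": joint torques, N m; "ee_pos": TCP position; "tcp_rot": TCP orientation; "wrist_force": force on the tool from outside, world axes, zero at the start; "torque": the same for the moment, N m; "opening": finger opening in m; "grasp_force": force on a finger pad.
Only numpy, scipy, OpenCV 4.12 (cv2) and the standard library are available. Lean on these libraries where they do the work, as an engineer would, in place of code of your own. Each camera call takes 0.05 s, during which the arm holds its last target. There are 200 camera calls.

TASK

Unload the jar rack into the tray: squeeze the guard's release tab, slide the guard along to its other stop and let it latch there, then push the sprung keeper back with the grey prop block and leave the block standing down in the gap so that it holds the keeper open by itself. Move every jar from the rack into the shallow steel tray, upright, and only then take the block out so that the keeper springs shut, stand the block upright on the bench beside the rack, and slide the guard back over the gap until it latches. Leave the other things on the bench where they are.

Things in the scene. Friction and masses are not known exactly. Their poses are not given: they have to be found in the camera images.
- rack: fixed aluminium plate, 190 x 360 mm, top at z = 12 mm. Origin on the bench under the row of jars; plate spans x -113..77, y -176..184 mm; x points away from the robot (yaw within 0.15 rad), z up. Four jar pockets (walls 15 mm over the plate, 41 mm wide inside) at x = 0, y = -116, -52, 12, 76 mm; the gap for the prop block at y = 142 mm. All 'rack' sizes below are in this frame.
- gap (a point): on the plate (rack x -0.5, y 142, z 12 mm): where the middle of the block's underside stands when it props the keeper; axes as the rack's. On the robot's side of the gap a fixed stop (rack x -40..-28 mm), beside it two cheeks (inner faces y +-34 mm from here), all with tops at rack z 32 mm. On the far side stands the keeper's lug.
- lug (a point): near face of the keeper's lug, at rack z 85 mm. The lug is an upright steel bar 30 mm wide in y, rack z 14..88 mm; its near face is at rack x -8 mm when shut: 20 mm from the stop. The block is 55 mm thick in x, so held above the stop it must push the lug back over 35 mm along +x, then be let down behind the stop onto the plate; the spring then clamps it against the stop.
- keeper_bar (a joint): how far the sprung keeper is pushed along rack +x, m: 0 shut, at most 0.050; spring 4 N at 0, 8 N at 0.035. A flat steel bar 30 mm wide in x, rack z 82..88, y -170..157 mm. Shut, its near edge is at rack x -8 mm, 4 mm above the caps, and no jar can be lifted; propped, at +27 mm, the caps are free. A leg 26 x 10 mm carries its end at y -164 mm.
- guard_slide (a joint): guard slide, m: 0 over the gap (blocks it), 0.080 slid fully along rack -y (gap free). At both ends a sprung tooth drops into a notch and locks it; friction 1.5 N. Its arm, 24 mm wide, at y +28 mm from point grip, reaches over the stop (rack z 34..42 mm, as far as rack x -21 mm).
- guard_tab (a joint): how far the guard's black release tab is squeezed in (rack -x), m: 0 out (latched, if the guard is at one of its ends), 0.009 fully in; the tooth clears its notch above 0.006. Spring 4 N at 0, 8 N at 0.009. Let go between the ends, the tooth rides on the rail at about 0.006 and drops in at the notch.
- grip (a point): midway between the outer faces of the guard's two upright finger plates, rack z 66 mm, moves with the guard (rack x -83, y 114 mm at 0). Fixed grey plate's outer face 23 mm to -x, black sprung tab's 23 mm to +x (14 mm squeezed in: width 37 mm, centre 4.5 mm to -x). Both 24 mm wide in y, rack z 31..80 mm. Grip both from above, closing along x, 15 to 30 N, and slide along y still squeezing.
- prop: loose prop block, upright, 90 mm tall, 0.3 kg: a heavy steel foot 55 (x) x 60 (y) x 22 (z) mm and on it a grey plastic body 55 (x) x 36 (y) mm with dark ribs near its top. Its ends at x +-27.5 mm are flat from foot to top. Origin at the centre of its underside. Grip it across the 36 mm sides. Turned by half a turn it is the same.
- tray: fixed shallow open steel tray, 150 (x) x 210 (y) x 25 mm high, walls and floor about 4 mm, on the bench; origin at the centre of its underside, inner floor 4 to 5 mm above it.
- jar0: small clear jar with an orange screw cap, 38 mm across, 66 mm tall, 0.05 kg; origin at the centre of its underside; stands in one of the rack's pockets. May be absent.
- jar1: small clear jar with an orange screw cap, 38 mm across, 66 mm tall, 0.05 kg; origin at the centre of its underside; stands in one of the rack's pockets. May be absent.
- jar2: small clear jar with an orange screw cap, 38 mm across, 66 mm tall, 0.05 kg; origin at the centre of its underside; stands in one of the rack's pockets. May be absent.
- jar3: small clear jar with an orange screw cap, 38 mm across, 66 mm tall, 0.05 kg; origin at the centre of its underside; stands in one of the rack's pockets. May be absent.
- tape_roll: roll of cream labelling tape lying flat, 84 x 84 x 19 mm; a bystander, to be left alone. Origin at the centre of its underside.
- dish_a: petri dish, 60 mm across, 15 mm high; a bystander, to be left alone. Origin at the centre of its underside.
- dish_b: petri dish, 60 mm across, 15 mm high; a bystander, to be left alone. Origin at the centre of its underside.
- lab_timer: small grey timer, 66 x 62 x 20 mm; a bystander, to be left alone. Origin at the centre of its underside.
- bottle_amber: brown bottle with a black cap, 52 mm across, 125 mm tall; a bystander, to be left alone. Origin at the centre of its underside.
- bottle_white: bottle with a red cap, 48 mm across, 85 mm tall; a bystander, to be left alone. Origin at the centre of its underside.
- tube_rack_blue: blue microtube rack, 62 x 105 x 34 mm; a bystander, to be left alone. Origin at the centre of its underside.
Things that resemble listed ones, but are neither listed nor needed, are in the scene too. What is shaped like the jar1 but yellow is not meant.

How it is judged (in metres and radians):
On the way, in this order (a step that is already met when the one before it is completed fails the run):
1. the guard is slid fully clear of the gap and latched there (value of joint guard_slide above 0.077 m and value of joint guard_tab below 0.002 m), for 0.2 s.
2. the prop block stands in the gap, let go, and holds the keeper open by itself (value of joint keeper_bar above 0.031 m and horizontal distance between prop and gap below 0.012 m and z of prop in the frame of gap between -0.003 and 0.006 m and contact force between prop and the fingers below 0.1 N), for 0.4 s.
3. every jar stands upright in the tray, let go, with the keeper still propped open (x of jar0 in the frame of tray between -0.06 and 0.06 m and y of jar0 in the frame of tray between -0.09 and 0.09 m and z of jar0 in the frame of tray between -0.002 and 0.012 m and angle between each of jar0, jar1, jar2, jar3's own z axis and vertical below 0.15 rad and linear speed of each of jar0, jar1, jar2, jar3 below 0.03 m/s and contact force between each of jar0, jar1, jar2, jar3 and the fingers below 0.1 N and x of jar1 in the frame of tray between -0.06 and 0.06 m and y of jar1 in the frame of tray between -0.09 and 0.09 m and z of jar1 in the frame of tray between -0.002 and 0.012 m and x of jar2 in the frame of tray between -0.06 and 0.06 m and y of jar2 in the frame of tray between -0.09 and 0.09 m and z of jar2 in the frame of tray between -0.002 and 0.012 m and x of jar3 in the frame of tray between -0.06 and 0.06 m and y of jar3 in the frame of tray between -0.09 and 0.09 m and z of jar3 in the frame of tray between -0.002 and 0.012 m and value of joint keeper_bar above 0.031 m), for 0.2 s.
4. the block is out of the gap and the keeper has sprung shut (value of joint keeper_bar below 0.004 m and horizontal distance between prop and gap above 0.05 m), for 0.2 s.
At the end, for the whole second after the job is handed in: every jar stands upright (within 0.15 rad) on the tray's floor, at rest; the prop block stands upright (within 0.1 rad) on the bench itself, off the rack and the tray, at rest; the keeper is shut (within 4 mm); the guard is back over the gap (within 3 mm) with its tab latched (within 2 mm) (x of jar0 in the frame of tray between -0.06 and 0.06 m and y of jar0 in the frame of tray between -0.09 and 0.09 m and z of jar0 in the frame of tray between -0.002 and 0.012 m and angle between each of jar0, jar1, jar2, jar3's own z axis and vertical below 0.15 rad and linear speed of each of jar0, jar1, jar2, jar3, prop below 0.03 m/s and contact force between each of jar0, jar1, jar2, jar3, prop and the fingers below 0.1 N and x of jar1 in the frame of tray between -0.06 and 0.06 m and y of jar1 in the frame of tray between -0.09 and 0.09 m and z of jar1 in the frame of tray between -0.002 and 0.012 m and x of jar2 in the frame of tray between -0.06 and 0.06 m and y of jar2 in the frame of tray between -0.09 and 0.09 m and z of jar2 in the frame of tray between -0.002 and 0.012 m and x of jar3 in the frame of tray between -0.06 and 0.06 m and y of jar3 in the frame of tray between -0.09 and 0.09 m and z of jar3 in the frame of tray between -0.002 and 0.012 m and height (world z) of prop below 0.006 m and angle between prop's own z axis and vertical below 0.1 rad and (x of prop in the frame of tray above 0.1 m or x of prop in the frame of tray below -0.1 m or y of prop in the frame of tray above 0.13 m or y of prop in the frame of tray below -0.13 m) and value of joint keeper_bar below 0.004 m and value of joint guard_tab below 0.002 m and value of joint guard_slide below 0.003 m); the robot touches nothing.
It fails at once if a bystander is shifted by more than 40 mm (distance of any of tape_roll, dish_a, dish_b, lab_timer, bottle_amber, bottle_white, tube_rack_blue from where it was at the start of the episode above 0.04 m).
Of jar0, jar1, jar2, jar3 only 2 to 4 are there at a start; the rules pass over those that are not, and their reading is None.
At some moment in a run one of prop may be knocked a few centimetres aside while the robot is not near it.
It also fails if it takes over 208 s, if anything falls off the work surface, if the arm or the gripper's body presses on something with over 40 N, if the wrist force passes 120 N, or if a joint passes its speed limit or range.

## Working session

There is one attempt and no reset: what is moved stays moved. The work goes in short steps, Python scripts to look and compute and a shell command to move; the robot and the scene stay as the last step left them, time stands still between calls to the robot, and variables do not carry over. Pictures are saved under pics/ and viewed, at most 14 in all, crops included, and the job is handed in when it is done.

```bash
ls; mkdir -p pics; python3 - <<'E'
from workcell import sensors,camera,bot
import cv2,numpy as np
o=sensors.get_obs();print(o['time'],o['ee_pos'],o['tcp_rot'],o['opening'],bot.pinch_z)
for n in('scene','side','wrist'):
    c=camera(n);cv2.imwrite(f'pics/{n}0.png',c['img'][:,:,::-1]);print(n,c['fx'],c['cx'],c['cy'],(-np.array(c['R']).T@c['t']).round(3),np.array(c['R'])[2].round(2))
a=cv2.imread('pics/scene0.png');cv2.imwrite('pics/v1.png',cv2.resize(a,(800,600)))
E
```

```text
pics
0.0 [ 0.13217196 -0.53363162  0.23056589] [-1.79920477e+02  5.45184714e-04  1.39139885e+01] 0.08534267069426958 0.0187
scene 472.9200598413128 256.28598027970503 191.69455666811476 [-0.192 -0.969  1.17 ] [ 0.46  0.59 -0.66]
side 432.9099127169113 258.5148520635972 192.97933523396034 [0.069 1.005 0.676] [ 0.38 -0.8  -0.46]
wrist 334.7698511252509 260.3117331146855 188.03510379588533 [ 0.204 -0.515  0.372] [-0.28 -0.07 -0.96]
```

View pics/v1.png

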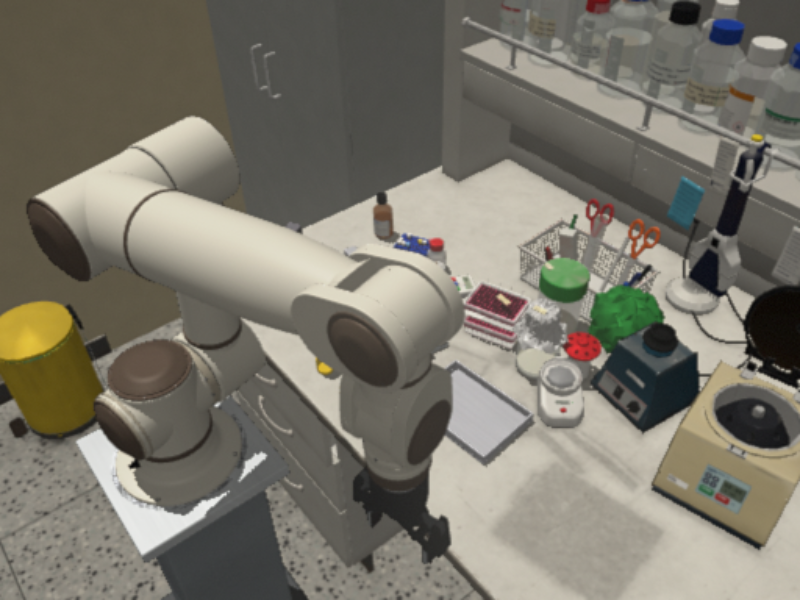

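View pics/side0.png

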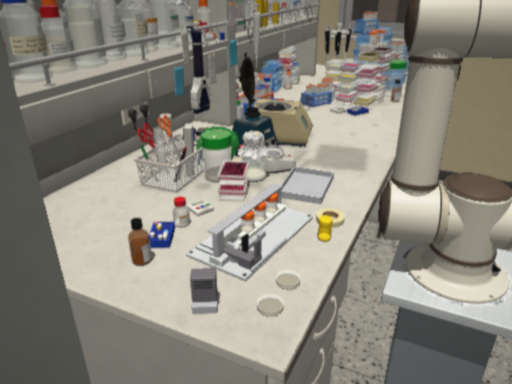

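The scene view is mostly blocked by the arm; the tray is at (490,410) in the 800 px view. The side view shows the rack around (250,235), the prop at (203,290), the tray at (307,184) and orange caps at about (248–275,200–225). I'll zoom in on it.

```bash
cat > h.py <<'E'
import numpy as np,cv2
from workcell import sensors,camera,ticket,bot
def ray(c,u,v):
    R=np.array(c['R']);t=np.array(c['t']);d=R.T@np.array([(u-c['cx'])/c['fx'],(v-c['cy'])/c['fy'],1]);return -R.T@t,d
def onz(c,u,v,z):
    o,d=ray(c,u,v);return o+d*(z-o[2])/d[2]
def proj(c,X):
    p=np.array(c['R'])@np.array(X)+np.array(c['t']);return np.array([c['fx']*p[0]/p[2]+c['cx'],c['fy']*p[1]/p[2]+c['cy']])
def crop(img,x0,y0,x1,y1,name):
    a=img[y0:y1,x0:x1,::-1];s=min(800/a.shape[1],600/a.shape[0]);cv2.imwrite('pics/'+name,cv2.resize(a,None,fx=s,fy=s,interpolation=cv2.INTER_CUBIC));print('scale',s)
E
python3 - <<'E'
from h import *
c=camera('side');crop(c['img'],170,160,360,310,'v2.png')
for n,u,v,z in(('prop top',203,276,.09),('tray',307,184,.02),('plate L',190,250,.012),('plate R',312,215,.012),('plate near',243,273,.012)):print(n,onz(c,u,v,z).round(3))
E
```

```text
scale 4.0
prop top [0.495 0.387 0.09 ]
tray [ 0.491 -0.267  0.02 ]
plate L [0.64  0.226 0.012]
plate R [ 0.41  -0.088  0.012]
plate near [0.469 0.252 0.012]
```

View pics/v2.png

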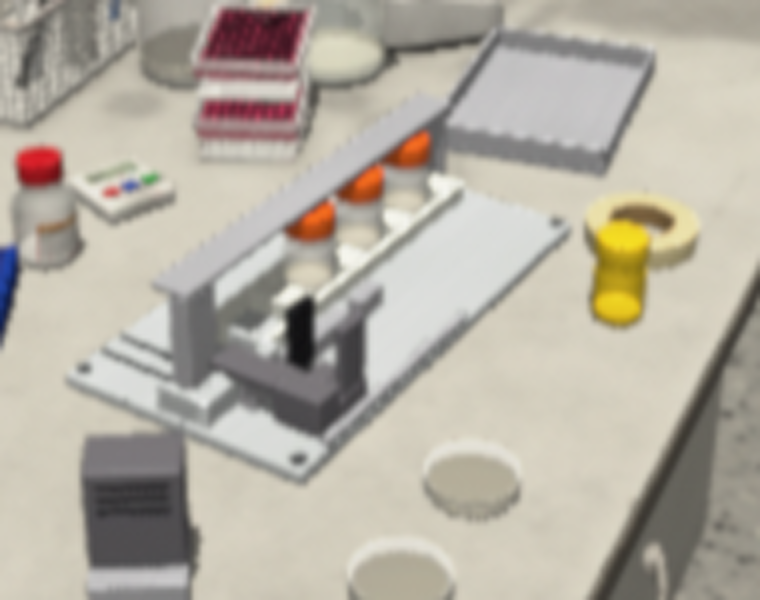

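```bash
ls -la; python3 -c "
from workcell import sensors
print(sensors.get_obs())"; python3 -m handwheel 2>&1 | head -20
```

```text
total 16
drwxr-xr-x  3 agent agent 4096 Nov 29 19:24 .
drwxr-xr-x 23 root  root  4096 Nov 29 19:24 ..
-rw-r--r--  1 agent agent  603 Nov 29 19:24 h.py
drwxr-xr-x  2 agent agent 4096 Nov 29 19:25 pics
{'time': 0.2, 'q': array([-7.60890623e+01,  4.99849695e+00,  1.00510561e+01,  9.50993986e+01,
        9.86799605e-04,  8.99995164e+01]), 'qd': array([ 0.01267517, -0.1621838 ,  0.22713346,  0.09421529, -0.00627985,
       -0.06115893]), 'joint_efforts': array([-2.13719017e-03, -5.20147812e+01,  4.64626336e+01,  1.12544888e-02,
       -7.53028803e-05,  1.54921145e-05]), 'ee_pos': array([ 0.13219773, -0.53372884,  0.2308527 ]), 'tcp_rot': array([-1.79953161e+02, -9.87194598e-04,  1.39114205e+01]), 'wrist_force': array([-0.21738037,  0.64733308,  0.03602963]), 'torque': array([-0.00637902, -0.00364038,  0.03671005]), 'grasp_force': 0.0, 'opening': 0.08528565793174374}
invalid input
```

Side crop: three jars are in the rack at crop (310,220), (362,183) and (408,150). The guard is over the gap with its black tab at (300,330). The prop is at the lower left (135,500). The yellow decoy, tape and two dishes are on the robot's side, and the tray is at upper right. I'll fly over the rack for a wrist view.

```bash
python3 - <<'E'
from h import *
c=camera('side')
for n,u,v,z in(('corner x-y+',302,480,.012),('corner x+y+',68,378,.012),('corner x-y-',570,232,.012)):print(n,onz(c,170+u/4,160+v/4,z).round(4))
E
R='x'
python3 -m handwheel '{"gripper":[1,1,1,1,1,1,1,1],"slide":[[24,-26,-8],[24,-26,-8],[24,-26,-8],[24,-26,-8],[24,-26,-8],[24,-26,-8],[24,-26,-8],[24,-26,-8]],"yaw":[0,0,0,0,0,0,0,0]}'
python3 -m handwheel '{"gripper":[1,1,1,1,1,1,1,1],"slide":[[24,-26,-8],[24,-26,-8],[24,-26,-8],[24,-26,-8],[24,-26,-8],[24,-26,-8],[24,-26,-8],[24,-26,-8]],"yaw":[0,0,0,0,0,0,0,0]}'
python3 - <<'E'
from h import *
c=camera('wrist');cv2.imwrite('pics/v3.png',cv2.resize(c['img'][:,:,::-1],(800,600)))
import pickle;pickle.dump(c,open('w3.pkl','wb'))
E
```

```text
corner x-y+ [0.4513 0.2736 0.012 ]
corner x+y+ [0.6362 0.247  0.012 ]
corner x-y- [ 0.4025 -0.0718  0.012 ]
time: 0.92
ee_pos: [0.2689, -0.2842, 0.2957]
tcp_rot: [180.0, -0.0, 13.9]
wrist_force: [1.0, 0.2, 0.5]
opening: 0.085
grasp_force: 0.0
time: 1.58
ee_pos: [0.4053, -0.0359, 0.3598]
tcp_rot: [180.0, -0.0, 13.9]
wrist_force: [-0.1, -1.8, -0.1]
opening: 0.0857
grasp_force: 0.0
```

View pics/v3.png

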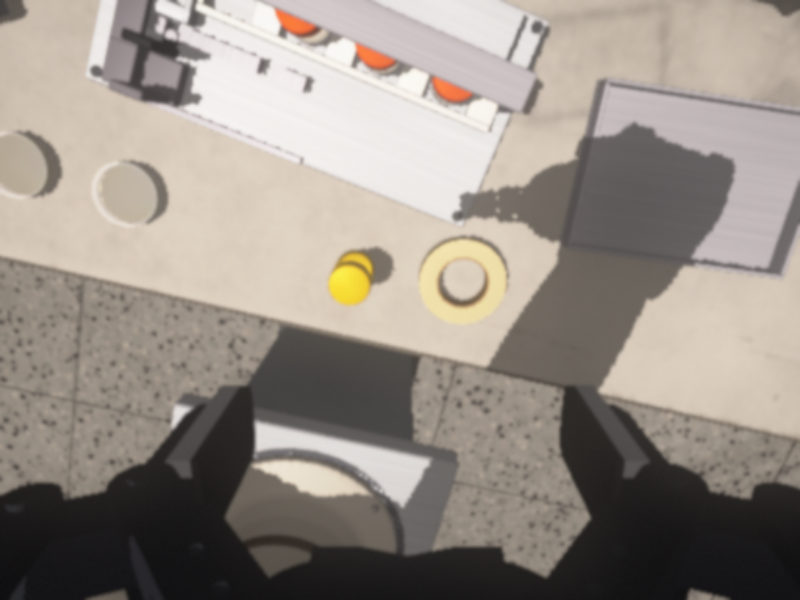

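The wrist view shows three orange caps at (297,20), (375,52) and (452,85). The tray is at (690,170), the tape at (463,280), and the rack's yaw is about -8°. I'll turn to yaw 82 for the guard grip and look again.

```bash
python3 -c "
from workcell import sensors
print(sensors.get_obs()['q'])"
python3 -m handwheel '{"gripper":[1,1,1,1,1,1,1,1],"slide":[[0,0,0],[0,0,0],[0,0,0],[0,0,0],[0,0,0],[0,0,0],[0,0,0],[0,0,0]],"yaw":[-0.12,-0.12,-0.12,-0.12,-0.12,-0.12,-0.12,-0.12]}'
python3 -m handwheel '{"gripper":[1,1,1,1,1],"slide":[[0,0,0],[0,0,0],[8,30,0],[0,30,0],[0,0,0]],"yaw":[-0.12,-0.11,0,0,0]}'
python3 - <<'E'
from h import *
print(sensors.get_obs()['q'])
c=camera('wrist');cv2.imwrite('pics/v4.png',cv2.resize(c['img'][:,:,::-1],(800,600)))
import pickle;pickle.dump(c,open('w4.pkl','wb'))
E
```

```text
[-4.56753542e+00 -8.96385898e+00  1.14124955e+01  1.10287644e+02
  1.20868647e-01  1.61355815e+02]
time: 2.3
ee_pos: [0.4049, -0.0378, 0.3592]
tcp_rot: [-180.0, 0.0, 69.3]
wrist_force: [0.3, -0.1, 0.5]
opening: 0.0852
grasp_force: 0.0
time: 2.72
ee_pos: [0.4691, -0.0384, 0.3567]
tcp_rot: [-179.9, 0.0, 82.1]
wrist_force: [0.5, -1.1, 0.5]
opening: 0.0858
grasp_force: 0.0
[-4.67692559e+00 -7.90298979e-01  1.85544504e+01  1.09491281e+02
 -1.98404956e-03  9.32103607e+01]
```

View pics/v4.png

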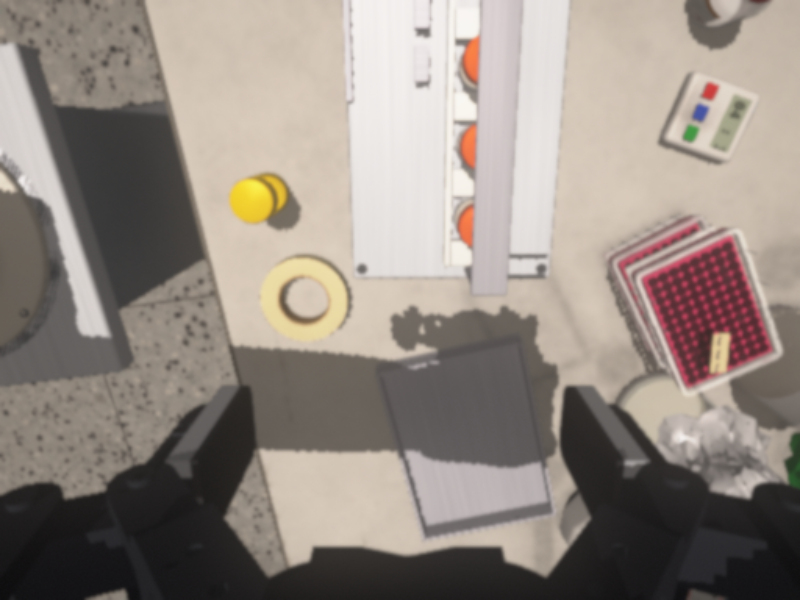

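This view shows the tray rim corners at (378,368), (520,338), (552,515) and (425,538), the rack's near corners at (355,275) and (549,277), and three caps. I'll advance 210 mm along +y to see the guard and prop.

```bash

python3 -m handwheel '{"gripper":[1,1,1,1,1,1,1],"slide":[[35,0,0],[35,0,0],[35,0,0],[35,0,0],[35,0,0],[35,0,0],[0,0,0]],"yaw":[0,0,0,0,0,0,0]}'
python3 - <<'E'
from h import *
import pickle
c=pickle.load(open('w4.pkl','rb'));k=.64
for n,u,v,z in(('trayA',378,368,.025),('trayB',520,338,.025),('trayC',552,515,.025),('trayD',425,538,.025),('rack x-y-',355,275,.012),('rack x+y-',549,277,.012)):print(n,onz(c,u*k,v*k,z).round(4))
c=camera('wrist');cv2.imwrite('pics/v5.png',cv2.resize(c['img'][:,:,::-1],(800,600)))
pickle.dump(c,open('w5.pkl','wb'))
E
```

```text
time: 3.35
ee_pos: [0.4941, 0.1744, 0.3584]
tcp_rot: [-179.9, -0.0, 82.3]
wrist_force: [1.1, -0.2, 0.4]
opening: 0.0851
grasp_force: 0.0
trayA [ 0.4192 -0.1787  0.025 ]
trayB [ 0.5605 -0.1661  0.025 ]
trayC [ 0.5793 -0.3768  0.025 ]
trayD [ 0.439  -0.3883  0.025 ]
rack x-y- [ 0.4106 -0.085   0.012 ]
rack x+y- [ 0.5951 -0.1126  0.012 ]
```

View pics/v5.png

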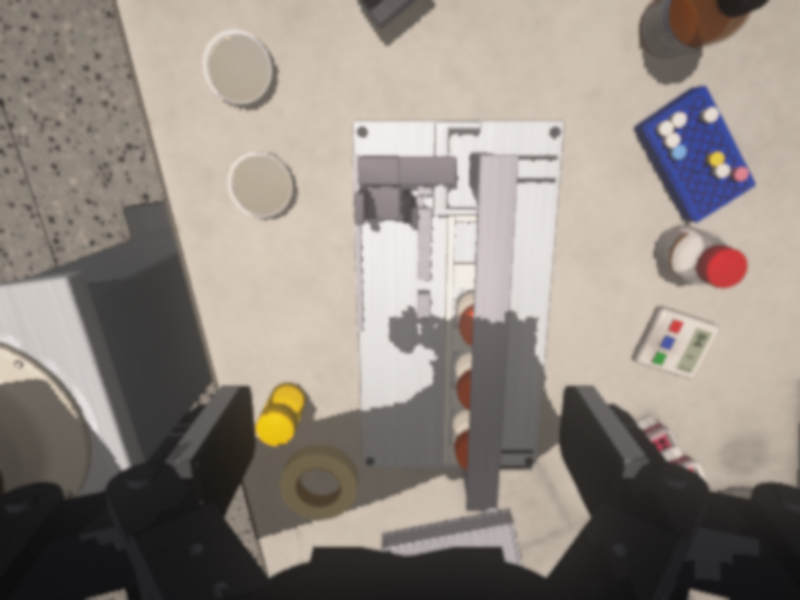

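This view shows all four rack corners, (353,122), (564,122), (363,470) and (532,468), the guard arm at (405,170) and its finger plates at about (390,205). The y=76 pocket is empty, so there are three jars. The prop's corner is at (397,15). Next I'll fit the rack pose.

```bash
cat >> h.py <<'E'
def fit(P,W):
    P=np.array(P)[:,:2];W=np.array(W)[:,:2];p=P-P.mean(0);w=W-W.mean(0)
    a=np.arctan2((p[:,0]*w[:,1]-p[:,1]*w[:,0]).sum(),(p*w).sum());R=np.array([[np.cos(a),-np.sin(a)],[np.sin(a),np.cos(a)]])
    t=W.mean(0)-R@P.mean(0);return a,t,(P@R.T+t-W)
E
python3 - <<'E'
from h import *
import pickle
k=.64;c4=pickle.load(open('w4.pkl','rb'));c=pickle.load(open('w5.pkl','rb'))
M=[(-.113,.184),(.077,.184),(-.113,-.176),(.077,-.176)]
W=[onz(c,u*k,v*k,.012) for u,v in((353,122),(564,122),(363,470),(532,468))]
a,t,e=fit(M,W);print(np.degrees(a),t,(e*1e3).round(1))
M2=M+M[2:];W2=W+[onz(c4,355*k,275*k,.012),onz(c4,549*k,277*k,.012)]
a,t,e=fit(M2,W2);print(np.degrees(a),t,(e*1e3).round(1))
R=np.array([[np.cos(a),-np.sin(a)],[np.sin(a),np.cos(a)]])
img=c['img'].copy()[:,:,::-1].copy()
def P(x,y,z):
    p=proj(c,[*(R@[x,y]+t),z]);return p
for X in((-.106,.102,.08),(-.106,.126,.08),(-.06,.102,.08),(-.06,.126,.08),(-.008,-.170,.088),(-.008,.157,.088),(.022,.157,.088),(-.021,.130,.042),(-.021,.154,.042),(-.113,.184,.012),(.077,.184,.012)):
    p=P(*X);cv2.circle(img,tuple(int(round(v*16)) for v in p),16,(0,255,0),-1,shift=4)
crop(img[:,:,::-1],200,60,400,210,'v6.png')
print('guard grip',R@[-.083,.114]+t,'gap',R@[-.0005,.142]+t)
E
```

```text
-7.855119480381033 [0.54209988 0.06980951] [[-1.8  1.5]
 [ 1.2  0.7]
 [-2.8  0.9]
 [ 3.4 -3.1]]
-7.772712511252594 [0.54290724 0.07093301] [[-1.3  2.5]
 [ 1.7  2. ]
 [-1.7  1.8]
 [ 4.5 -1.9]
 [-3.5 -3.1]
 [ 0.3 -1.3]]
scale 4.0
guard grip [0.4760876  0.19511085] gap [0.56161644 0.21169599]
```

View pics/v6.png

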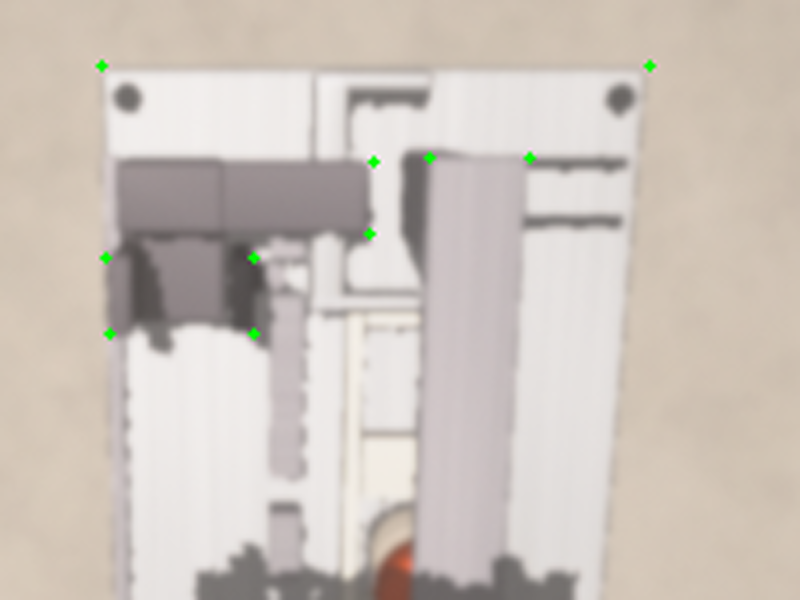

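The predicted points land on the real features within about 1 px, so the rack pose is (0.5425, 0.070) at yaw -7.8°. I'll go to the guard's grip point.

```bash

python3 -m handwheel '{"gripper":[1,1,1,1,1,1,1,1],"slide":[[8,-12,30],[9,-13,30],[0,0,35],[0,0,35],[0,0,35],[0,0,35],[0,0,30],[0,0,0]],"yaw":[0,0,0,0,0,0,0,0]}'
python3 - <<'E'
from h import *
c=camera('wrist');crop(c['img'],60,60,460,360,'v7.png');o=sensors.get_obs();print(o['ee_pos'],o['tcp_rot'])
E
```

```text
time: 4.07
ee_pos: [0.4689, 0.1881, 0.1238]
tcp_rot: [-179.6, 0.2, 82.0]
wrist_force: [0.5, -0.6, -1.3]
opening: 0.0855
grasp_force: 0.0
scale 2.0
[0.47011649 0.18863246 0.12738139] [-1.79771700e+02  1.41721288e-01  8.20421773e+01]
```

View pics/v7.png

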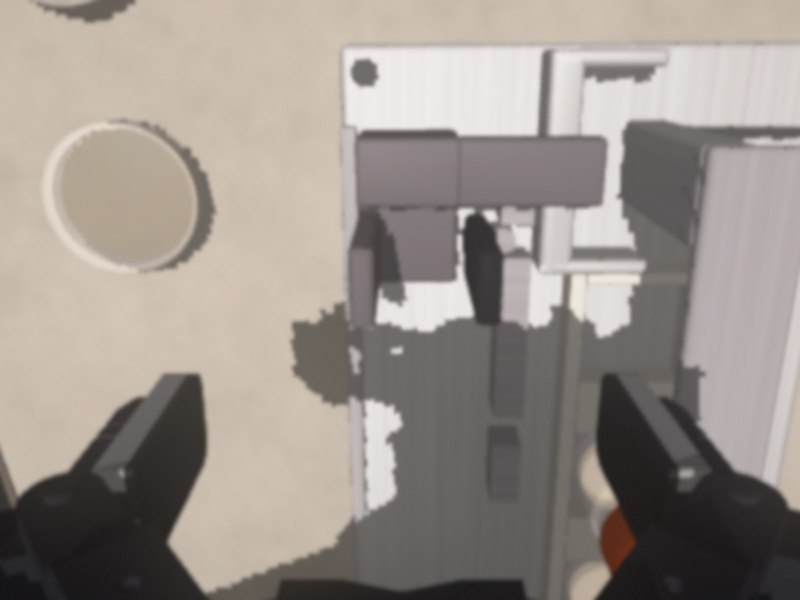

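The fingers straddle the grey plate (360,265) and the black tab (485,270) and line up with both. I'll descend, squeeze at 25 N, and check.

```bash

python3 -m handwheel '{"gripper":[1,1,1,1,1,1],"slide":[[6,0,16],[0,1,18],[0,0,18],[0,0,18],[0,0,12],[0,0,0]],"yaw":[0,0,0,0,0,0]}'
python3 -m handwheel '{"gripper":[-1,-1,-1,-1,-1,-1,-1,-1],"slide":[[0,0,0],[0,0,0],[0,0,0],[0,0,0],[0,0,0],[0,0,0],[0,0,0],[0,0,0]],"yaw":[0,0,0,0,0,0,0,0]}' 25
```

```text
time: 4.62
ee_pos: [0.4736, 0.1955, 0.0471]
tcp_rot: [-180.0, 0.0, 82.1]
wrist_force: [-0.8, 0.9, -0.3]
opening: 0.0852
grasp_force: 0.0
time: 5.28
ee_pos: [0.4723, 0.1967, 0.0495]
tcp_rot: [-179.9, -0.1, 82.1]
wrist_force: [-15.5, -0.2, 19.5]
opening: 0.0365
grasp_force: 25.6
```

```bash

python3 -m handwheel '{"gripper":[-1,-1,-1,-1,-1,-1,-1,-1],"slide":[[-8,0,0],[-10,0,0],[-10,0,0],[-10,0,0],[-10,0,0],[-10,0,0],[-10,0,0],[-8,0,0]],"yaw":[0,0,0,0,0,0,0,0]}'
python3 -m handwheel '{"gripper":[-1,-1,-1,-1],"slide":[[-4,0,0],[-2,0,0],[0,0,0],[0,0,0]],"yaw":[0,0,0,0]}'
```

```text
time: 5.95
ee_pos: [0.4621, 0.1212, 0.0495]
tcp_rot: [-179.9, -0.1, 82.1]
wrist_force: [-14.8, 4.6, 18.6]
opening: 0.0365
grasp_force: 25.2
time: 6.28
ee_pos: [0.4615, 0.1172, 0.0495]
tcp_rot: [-179.9, -0.3, 82.2]
wrist_force: [-13.3, 13.8, 16.4]
opening: 0.036
grasp_force: 24.4
```

At the stop. Now I'll release and go up, then look for the prop at the same time.

```bash

python3 -m handwheel '{"gripper":[1,1,1,1,1,1,1,1],"slide":[[0,0,0],[0,0,0],[0,0,0],[0,0,0],[0,0,-20],[0,0,-30],[0,0,-35],[0,0,-35]],"yaw":[0,0,0,0,0,0,0,0]}'
python3 -m handwheel '{"gripper":[1,1,1,1,1,1,1,1],"slide":[[35,0,-38],[35,0,-38],[40,0,0],[40,0,0],[20,0,0],[0,0,0],[0,0,0],[0,0,0]],"yaw":[0,0,0,0,0,0,0,0]}'
python3 - <<'E'
from h import *
import pickle
c=camera('wrist');cv2.imwrite('pics/v8.png',cv2.resize(c['img'][:,:,::-1],(800,600)))
pickle.dump(c,open('w8.pkl','wb'))
E
```

```text
time: 6.95
ee_pos: [0.4617, 0.1145, 0.1682]
tcp_rot: [-179.9, 0.0, 82.1]
wrist_force: [0.6, -0.1, -0.2]
opening: 0.0856
grasp_force: 0.0
time: 7.62
ee_pos: [0.4838, 0.2692, 0.2284]
tcp_rot: [-180.0, 0.0, 82.1]
wrist_force: [-0.0, 0.6, 0.4]
opening: 0.085
grasp_force: 0.0
```

View pics/v8.png

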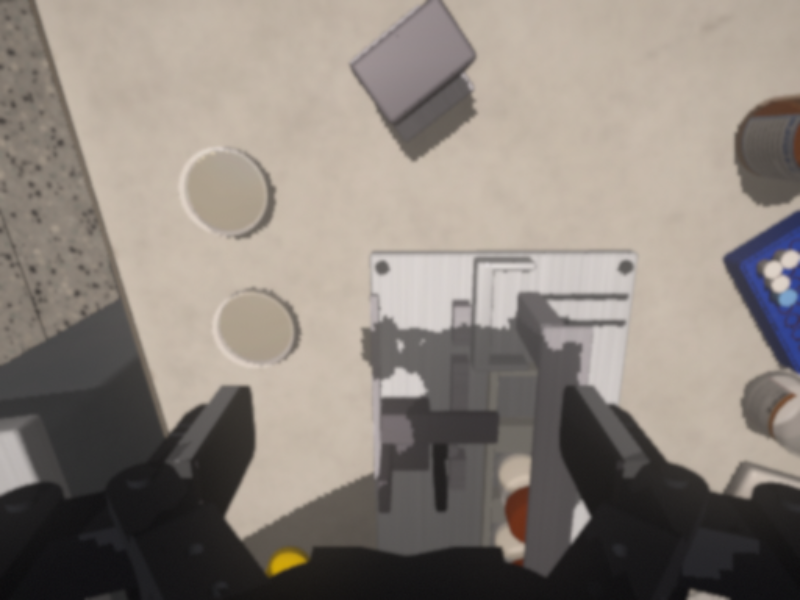

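The guard is now at its far position (black tab at (440,478)). The prop's top has corners at (350,67), (432,0), (476,57) and (393,124), rotated about 40° in the view. I'll compute its pose from these.

```bash
python3 - <<'E'
from h import *
import pickle
k=.64;c=pickle.load(open('w8.pkl','rb'))
W=[onz(c,u*k,v*k,.09)[:2] for u,v in((350,67),(432,0),(476,57),(393,124))]
W=np.array(W);print(W.round(4),np.linalg.norm(W-np.roll(W,-1,0),axis=1).round(4))
ctr=W.mean(0);d=(W[1]-W[0])+(W[2]-W[3]);ang=np.degrees(np.arctan2(d[1],d[0]));print('ctr',ctr,'ang',ang)
# refine by mask
g=cv2.cvtColor(c['img'],cv2.COLOR_RGB2HSV);m=((g[:,:,2]>100)&(abs(c['img'][:,:,0].astype(int)-c['img'][:,:,2])<12)).astype(np.uint8)
m[:, :200]=0;m[:,330:]=0;m[100:]=0
n,l,s,cc=cv2.connectedComponentsWithStats(m);i=1+s[1:,4].argmax();pts=np.argwhere(l==i)[:,::-1].astype(np.float32);r=cv2.minAreaRect(pts);b=cv2.boxPoints(r);print(s[i],b)
B=np.array([onz(c,u,v,.09)[:2] for u,v in b]);print(B.mean(0),np.linalg.norm(B-np.roll(B,-1,0),axis=1))
a=np.radians(-7.8);R=np.array([[np.cos(a),-np.sin(a)],[np.sin(a),np.cos(a)]]);t=np.array([.5425,.0698])
for x,y in((-.060,.034),(-.106,.034)):print(proj(c,[*(R@[x,y]+t),.08])/k)
print(proj(c,[*(R@[-.021,.062]+t),.042])/k)
E
```

```text
[[0.47   0.379 ]
 [0.5137 0.4027]
 [0.532  0.3749]
 [0.4871 0.3496]] [0.0497 0.0333 0.0516 0.034 ]
ctr [0.5006886  0.37653921] ang 28.917335846949218
[ 225    0   79   78 3331] [[219.25403   40.491703]
 [277.70868   -4.56711 ]
 [307.34497   33.879932]
 [248.89032   78.93874 ]]
[0.50022906 0.37833773] [0.05415587 0.03489881 0.0557467  0.03604963]
[447.05097434 500.27192596]
[377.21559043 500.40171637]
[498.69143734 431.37304929]
```

```bash

python3 -m handwheel '{"gripper":[1,1,1,1,1,1,1,1],"slide":[[0,0,0],[0,0,0],[0,0,0],[0,0,0],[0,0,0],[0,0,0],[0,0,0],[0,0,0]],"yaw":[-0.124,-0.124,-0.124,-0.124,-0.124,-0.124,-0.124,-0.124]}' 60
python3 -m handwheel '{"gripper":[1,1,1,1,1,1,1,1],"slide":[[0,0,0],[0,0,0],[0,0,0],[0,0,0],[0,0,0],[0,0,0],[0,0,0],[0,0,0]],"yaw":[-0.124,-0.124,-0.124,-0.124,-0.124,-0.124,-0.124,-0.124]}'
python3 -m handwheel '{"gripper":[1,1,1,1,1,1],"slide":[[0,0,0],[0,0,0],[-22,29,0],[-23,29,0],[-23,29,0],[0,0,0]],"yaw":[-0.12,-0.12,0,0,0,0]}'
python3 - <<'E'
from h import *
o=sensors.get_obs();print(o['ee_pos'],o['tcp_rot'],o['q'])
c=camera('wrist');p=proj(c,[.5005,.378,.09]);print(p)
g=c['img'].astype(int);print(g[int(p[1]),int(p[0])])
c=camera('scene');crop(c['img'],150,100,350,250,'x.png')
E
```

```text
time: 8.33
ee_pos: [0.4841, 0.2683, 0.229]
tcp_rot: [180.0, 0.0, 139.2]
wrist_force: [0.2, 0.3, 0.3]
opening: 0.0856
grasp_force: 0.0
time: 9.0
ee_pos: [0.4841, 0.2684, 0.2291]
tcp_rot: [180.0, 0.0, -164.0]
wrist_force: [0.0, -0.3, 0.0]
opening: 0.0855
grasp_force: 0.0
time: 9.5
ee_pos: [0.5007, 0.3824, 0.2265]
tcp_rot: [180.0, -0.1, -150.4]
wrist_force: [1.4, 1.1, -0.2]
opening: 0.0858
grasp_force: 0.0
[0.50073848 0.3823536  0.22646015] [ 1.79952594e+02 -8.68383452e-02 -1.50412375e+02] [3.73380628e+01 1.64443196e+01 2.27478468e+01 9.63831792e+01
 5.86838439e-02 7.75043273e+00]
[254.60767168 174.17615575]
[83 78 77]
scale 4.0
```

```bash

python3 -m handwheel '{"gripper":[1,1,1,1,1,1,1,1],"slide":[[2,-3,35],[0,0,37],[0,0,37],[0,0,35],[0,0,28],[0,0,14],[0,0,0],[0,0,0]],"yaw":[0,0,0,0,0,0,0,0]}'
python3 -m handwheel '{"gripper":[-1,-1,-1,-1,-1,-1,-1,-1],"slide":[[0,0,0],[0,0,0],[0,0,0],[0,0,0],[0,0,0],[0,0,0],[0,0,0],[0,0,0]],"yaw":[0,0,0,0,0,0,0,0]}' 60
```

```text
time: 10.27
ee_pos: [0.5001, 0.3737, 0.0433]
tcp_rot: [-180.0, -0.0, -150.6]
wrist_force: [0.6, -0.1, 0.5]
opening: 0.0853
grasp_force: 0.0
time: 10.93
ee_pos: [0.5005, 0.3757, 0.0438]
tcp_rot: [-180.0, 0.1, -150.5]
wrist_force: [-1.1, -0.6, 6.0]
opening: 0.0355
grasp_force: 59.9
```

Gripped (opening 35.5 mm). I'll lift, turn to rack alignment and move to just before the lug.

```bash

python3 -m handwheel '{"gripper":[-1,-1,-1,-1,-1,-1,-1,-1],"slide":[[0,0,-20],[0,0,-25],[0,0,-25],[0,0,0],[0,0,0],[0,0,0],[0,0,0],[0,0,0]],"yaw":[0,0,0.108,0.108,0.108,0.108,0.108,0.108]}'
python3 -m handwheel '{"gripper":[-1,-1,-1,-1,-1,-1,-1,-1],"slide":[[-6,-25,0],[-6,-26,0],[-6,-26,0],[-6,-26,0],[-7,-26,0],[-7,-26,0],[0,0,0],[0,0,0]],"yaw":[0,0,0,0,0,0,0,0]}'
python3 - <<'E'
from h import *
import pickle
o=sensors.get_obs();print(o['ee_pos'],o['tcp_rot'],o['opening'])
c=camera('side');pickle.dump(c,open('s9.pkl','wb'));crop(c['img'],160,130,320,250,'v9.png')
E
```

```text
time: 11.6
ee_pos: [0.4998, 0.3753, 0.1122]
tcp_rot: [-180.0, -0.0, 172.1]
wrist_force: [-0.6, 0.4, -3.1]
opening: 0.035
grasp_force: 60.5
time: 12.27
ee_pos: [0.5173, 0.2156, 0.1125]
tcp_rot: [-180.0, -0.0, 172.3]
wrist_force: [-0.6, 0.6, -1.8]
opening: 0.0351
grasp_force: 61.4
[0.51728113 0.21563299 0.1125196 ] [-1.79997862e+02 -1.57684635e-02  1.72272522e+02] 0.035132869631249515
scale 5.0
```

View pics/v9.png

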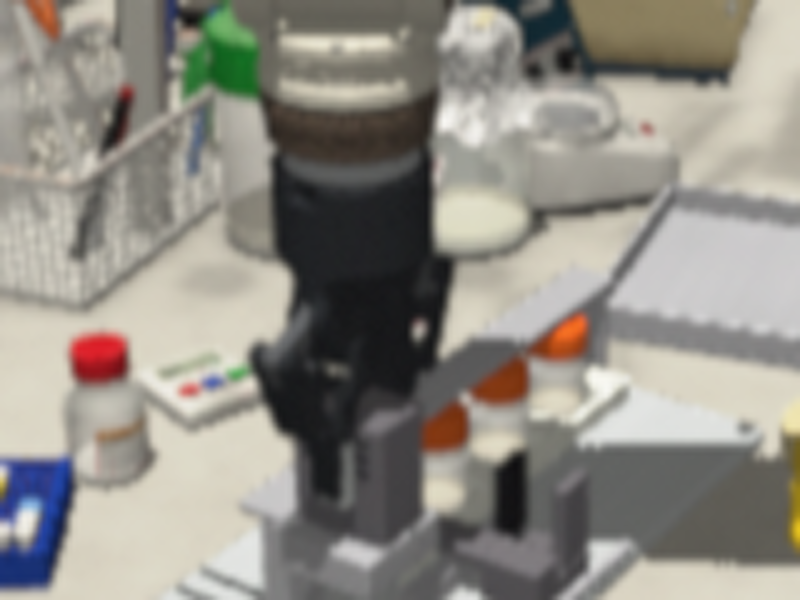

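The block is held in front of the lug, upright and just above the cheek at crop (385,540). I'll lower it to just above the stop and creep forward, watching the force to find contact.

```bash

python3 -m handwheel '{"gripper":[-1,-1,-1,-1,-1],"slide":[[0,1,14],[0,0,14],[-5,0,0],[0,0,0],[0,0,0]],"yaw":[0,0,0,0,0]}'
for i in 1 2 3 4 5; do python3 -m handwheel '{"gripper":[-1,-1,-1],"slide":[[-2,0,0],[0,0,0],[0,0,0]],"yaw":[0,0,0]}' | grep -E "ee_pos|wrist"; done
```

```text
time: 12.73
ee_pos: [0.5225, 0.2177, 0.0851]
tcp_rot: [180.0, 0.0, 172.4]
wrist_force: [0.3, 0.2, -3.1]
opening: 0.0352
grasp_force: 61.4
ee_pos: [0.5246, 0.217, 0.0852]
wrist_force: [0.2, -0.5, -2.6]
ee_pos: [0.526, 0.2166, 0.0847]
wrist_force: [-2.9, 0.7, -0.7]
ee_pos: [0.5281, 0.2163, 0.0846]
wrist_force: [-3.2, 0.3, -0.7]
ee_pos: [0.5301, 0.216, 0.0846]
wrist_force: [-4.4, 1.0, 0.2]
ee_pos: [0.5321, 0.2157, 0.0846]
wrist_force: [-4.3, 0.5, 0.6]
```

Contact came where expected (block about 1 mm ahead of the TCP). I'll push to about 39 mm and then lower.

```bash

python3 -m handwheel '{"gripper":[-1,-1,-1,-1,-1,-1,-1,-1],"slide":[[-5,-1,0],[-5,0,0],[-5,0,0],[-5,0,0],[-5,0,0],[-4,0,0],[-3,0,0],[0,0,0]],"yaw":[0,0,0,0,0,0,0,0]}'
python3 -m handwheel '{"gripper":[-1,-1,-1,-1,-1,-1,-1,-1],"slide":[[0,0,4],[0,0,5],[0,0,5],[0,0,5],[0,0,4],[0,0,2],[0,0,0],[0,0,0]],"yaw":[0,0,0,0,0,0,0,0]}'
```

```text
time: 14.65
ee_pos: [0.5634, 0.2108, 0.0844]
tcp_rot: [180.0, -0.1, 172.4]
wrist_force: [-9.3, 3.3, 1.3]
opening: 0.0356
grasp_force: 61.7
time: 15.32
ee_pos: [0.5626, 0.2105, 0.0588]
tcp_rot: [-180.0, -0.1, 172.4]
wrist_force: [-8.3, 1.9, -1.5]
opening: 0.0353
grasp_force: 61.5
```

```bash

python3 -m handwheel '{"gripper":[-1,-1,-1,-1,-1],"slide":[[0,0,2],[0,0,1],[0,0,0.5],[0,0,0],[0,0,0]],"yaw":[0,0,0,0,0]}'
```

```text
time: 15.73
ee_pos: [0.5629, 0.2105, 0.0559]
tcp_rot: [-180.0, -0.1, 172.4]
wrist_force: [-8.0, 1.2, 0.7]
opening: 0.0354
grasp_force: 61.9
```

```bash

python3 -m handwheel '{"gripper":[-1,-1,-1,-1,-1],"slide":[[2,0,0],[1,0,0],[0.5,0,0],[0,0,0],[0,0,0]],"yaw":[0,0,0,0,0]}' 25
python3 -m handwheel '{"gripper":[0.2,0.2,0.2,0.2,0.2],"slide":[[0,0,0],[0,0,0],[0,0,0],[0,0,0],[0,0,0]],"yaw":[0,0,0,0,0]}'
```

```text
time: 16.15
ee_pos: [0.5606, 0.2109, 0.0559]
tcp_rot: [-180.0, 0.0, 172.4]
wrist_force: [0.1, 1.2, -3.5]
opening: 0.0356
grasp_force: 61.2
time: 16.57
ee_pos: [0.5605, 0.2109, 0.0563]
tcp_rot: [180.0, 0.0, 172.4]
wrist_force: [-0.1, -0.4, 0.4]
opening: 0.0515
grasp_force: 0.0
```

The block is seated against the stop and released; its position matches the expected gap within 1 mm. I'll rise and look at the jars and the keeper.

```bash

python3 -m handwheel '{"gripper":[1,1,1,1,1,1,1,1],"slide":[[0,0,0],[0,0,0],[0,0,-25],[0,0,-35],[0,0,-40],[0,0,-40],[0,0,-40],[0,0,-20]],"yaw":[0,0,0,0,0,0,0,0]}'
python3 -m handwheel '{"gripper":[0.2,0.2,0.2,0.2,0.2,0.2,0.2,0.2],"slide":[[12,-35,0],[12,-35,0],[12,-35,0],[12,-35,0],[12,-30,0],[0,-30,0],[0,0,0],[0,0,0]],"yaw":[0,0,0,0,0,0,0,0]}'
python3 - <<'E'
from h import *
import pickle
o=sensors.get_obs();print(o['ee_pos'],o['tcp_rot'],o['opening'])
c=camera('wrist');cv2.imwrite('pics/v10.png',cv2.resize(c['img'][:,:,::-1],(800,600)))
pickle.dump(c,open('w10.pkl','wb'))
E
```

```text
time: 17.23
ee_pos: [0.5608, 0.2111, 0.2616]
tcp_rot: [179.8, 0.3, 172.4]
wrist_force: [1.5, -0.1, 0.7]
opening: 0.0857
grasp_force: 0.0
time: 17.9
ee_pos: [0.4742, 0.0195, 0.2566]
tcp_rot: [180.0, 0.1, 172.2]
wrist_force: [-0.7, -0.5, -0.3]
opening: 0.051
grasp_force: 0.0
[0.47418154 0.01949481 0.25656424] [1.79985948e+02 6.38659708e-02 1.72235104e+02] 0.050995194744193985
```

View pics/v10.png

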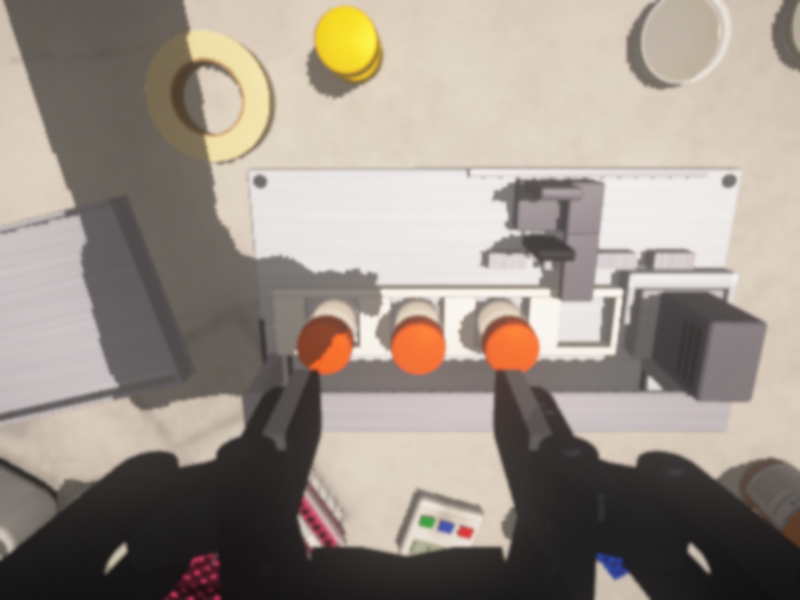

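The block stands in the gap at (710,345), the keeper is held open, and the three caps at (326,345), (418,345) and (511,345) are free; the fourth pocket (588,320) is empty. The guard tab appears to be out. Now I'll measure the caps.

```bash
python3 - <<'E'
from h import *
import pickle
c=pickle.load(open('w10.pkl','rb'))
h=cv2.cvtColor(c['img'],cv2.COLOR_RGB2HSV);m=((h[:,:,0]<14)&(h[:,:,1]>170)&(h[:,:,2]>80)).astype(np.uint8);m[:150]=0;m[260:]=0
a=np.radians(-7.8);R=np.array([[np.cos(a),-np.sin(a)],[np.sin(a),np.cos(a)]]);t=np.array([.5425,.0698])
for q in cv2.findContours(m,0,2)[0]:
    if cv2.contourArea(q)<300: continue
    (x,y),r=cv2.minEnclosingCircle(q);p=onz(c,x,y,.078);print((x,y,r),p,((p[:2]-t)@R*1e3).round(1))
for y in(.012,-.052,-.116):print('model',R@[0,y]+t)
b=np.radians(5.2);T=np.array([[np.cos(b),-np.sin(b)],[np.sin(b),np.cos(b)]])
for p in((-.03,.055),(.03,0),(-.03,-.055)):print('tray',T@p+[.4995,-.2775])
E
```

```text
(208.22413635253906, 221.60345458984375, 17.098215103149414) [ 0.52523541 -0.04083293  0.078     ] [  -2.1 -112. ]
(326.9898376464844, 222.26162719726562, 16.869510650634766) [0.54261892 0.08039491 0.078     ] [-1.3 10.5]
(267.33929443359375, 222.0, 16.9298038482666) [0.53396091 0.01947576 0.078     ] [ -1.6 -51. ]
model [0.54412859 0.08168897]
model [0.53544279 0.01828111]
model [ 0.52675699 -0.04512675]
tray [ 0.46463868 -0.22544534]
tray [ 0.52937653 -0.27478102]
tray [ 0.47460826 -0.33499262]
```

```bash

python3 -m handwheel '{"gripper":[0.2,0.2,0.2,0.2,0.2,0.2,0.2,0.2],"slide":[[-20,23,20],[-20,23,30],[-20,24,35],[0,0,35],[0,0,10],[0,0,0],[0,0,0],[0,0,0]],"yaw":[0,0,0,0,0,0,0,0]}' 25
python3 - <<'E'
from h import *
o=sensors.get_obs();p=o['ee_pos'];d=np.array([.543,.081])-p[:2];print(p,o['tcp_rot'],'tool x,y mm',(d@np.array([[-.9907,.1357],[.1357,.9907]])*1e3).round(1))
E
```

```text
time: 18.62
ee_pos: [0.5406, 0.0793, 0.1334]
tcp_rot: [180.0, 0.2, 172.4]
wrist_force: [0.3, 0.2, 0.5]
opening: 0.0509
grasp_force: 0.0
[0.54063973 0.0793305  0.133351  ] [1.79951038e+02 1.71059329e-01 1.72389475e+02] tool x,y mm [-2.1  2. ]
```

```bash

python3 -m handwheel '{"gripper":[0.2,0.2,0.2,0.2,0.2,0.2,0.2,0.2],"slide":[[-2,2,18],[0,0,22],[0,0,22],[0,0,14],[0,0,7],[0,0,0],[0,0,0],[0,0,0]],"yaw":[0,0,0,0,0,0,0,0]}' 25
python3 -m handwheel '{"gripper":[-1,-1,-1,-1,-1],"slide":[[0,0,0],[0,0,0],[0,0,0],[0,0,0],[0,0,0]],"yaw":[0,0,0,0,0]}' 25
python3 -m handwheel '{"gripper":[-1,-1,-1,-1,-1,-1],"slide":[[0,0,-10],[0,0,-20],[0,0,-30],[0,0,-30],[0,0,-5],[0,0,0]],"yaw":[0,0,0,0,0,0]}' 25
```

```text
time: 19.28
ee_pos: [0.5432, 0.081, 0.0498]
tcp_rot: [180.0, 0.2, 172.4]
wrist_force: [0.4, 0.7, 0.2]
opening: 0.051
grasp_force: 0.0
time: 19.7
ee_pos: [0.5431, 0.081, 0.0494]
tcp_rot: [180.0, 0.1, 172.4]
wrist_force: [0.2, 0.6, 6.3]
opening: 0.0367
grasp_force: 24.8
time: 20.2
ee_pos: [0.5434, 0.0811, 0.146]
tcp_rot: [179.9, 0.3, 172.4]
wrist_force: [0.1, 0.7, -1.5]
opening: 0.0364
grasp_force: 25.2
```

```bash

python3 -m handwheel '{"gripper":[-1,-1,-1,-1,-1,-1,-1,-1],"slide":[[1,-20,0],[1,-36,0],[1,-38,0],[1,-38,0],[1,-38,0],[1,-38,0],[1,-38,0],[1,-38,0]],"yaw":[0,0,0,0,0,0,0,0]}'
python3 -m handwheel '{"gripper":[-1,-1,-1,-1,-1,-1,-1],"slide":[[1,-38,0],[1,-38,0],[1,-38,0],[1,-24,0],[0,0,0],[0,0,30],[0,0,10]],"yaw":[0,0,0,0,0,0,0]}'
python3 - <<'E'
from h import *
o=sensors.get_obs();p=o['ee_pos'];d=np.array([.4746,-.335])-p[:2];print(p,o['tcp_rot'],'tool x,y mm',(d@np.array([[-.9907,.1357],[.1357,.9907]])*1e3).round(1))
E
```

```text
time: 20.87
ee_pos: [0.4955, -0.2011, 0.1417]
tcp_rot: [180.0, -0.1, 172.4]
wrist_force: [0.5, 0.6, -0.5]
opening: 0.0364
grasp_force: 25.2
time: 21.45
ee_pos: [0.4731, -0.3353, 0.0989]
tcp_rot: [179.9, -0.2, 172.3]
wrist_force: [-0.7, 0.4, -1.5]
opening: 0.0361
grasp_force: 25.3
[ 0.47312996 -0.33531858  0.09893178] [179.88198624  -0.20772723 172.33353697] tool x,y mm [-1.4  0.5]
```

```bash

python3 -m handwheel '{"gripper":[-1,-1,-1,-1,-1,-1,-1,-1],"slide":[[0,0,10],[0,0,15],[0,0,15],[0,0,8],[0,0,4],[0,0,2],[0,0,0],[0,0,0]],"yaw":[0,0,0,0,0,0,0,0]}'
```

```text
time: 22.12
ee_pos: [0.4748, -0.3359, 0.0496]
tcp_rot: [-180.0, 0.0, 172.4]
wrist_force: [0.4, 0.4, -0.2]
opening: 0.0365
grasp_force: 25.3
```

```bash

python3 -m handwheel '{"gripper":[-1,-1,-1,-1,-1,-1],"slide":[[0,0,3],[0,0,2],[0,0,1],[0,0,1],[0,0,0],[0,0,0]],"yaw":[0,0,0,0,0,0]}'
```

```text
time: 22.62
ee_pos: [0.4744, -0.3358, 0.0418]
tcp_rot: [180.0, -0.0, 172.4]
wrist_force: [0.2, -0.4, -1.3]
opening: 0.0365
grasp_force: 25.3
```

```bash

python3 -m handwheel '{"gripper":[-1,-1,-1,-1],"slide":[[0,0,0.7],[0,0,0.6],[0,0,0],[0,0,0]],"yaw":[0,0,0,0]}'
python3 -m handwheel '{"gripper":[0.2,0.2,0.2,0.2],"slide":[[0,0,0],[0,0,0],[0,0,0],[0,0,0]],"yaw":[0,0,0,0]}'
python3 -m handwheel '{"gripper":[0.2,0.2,0.2,0.2,0.2,0.2],"slide":[[0,0,-15],[0,0,-30],[0,0,-30],[0,0,-35],[0,0,0],[0,0,0]],"yaw":[0,0,0,0,0,0]}'
python3 - <<'E'
from h import *
c=camera('wrist');cv2.imwrite('pics/v11.png',c['img'][:,:,::-1])
E
```

```text
time: 22.95
ee_pos: [0.4747, -0.3359, 0.0415]
tcp_rot: [-180.0, 0.1, 172.4]
wrist_force: [-0.7, 1.1, 6.1]
opening: 0.0366
grasp_force: 25.9
time: 23.28
ee_pos: [0.4743, -0.3357, 0.0403]
tcp_rot: [180.0, -0.0, 172.4]
wrist_force: [0.4, 0.6, 0.1]
opening: 0.0512
grasp_force: 0.0
time: 23.78
ee_pos: [0.4754, -0.3364, 0.1527]
tcp_rot: [-179.9, 0.2, 172.4]
wrist_force: [0.8, 0.5, -1.1]
opening: 0.0513
grasp_force: 0.0
```

View pics/v11.png

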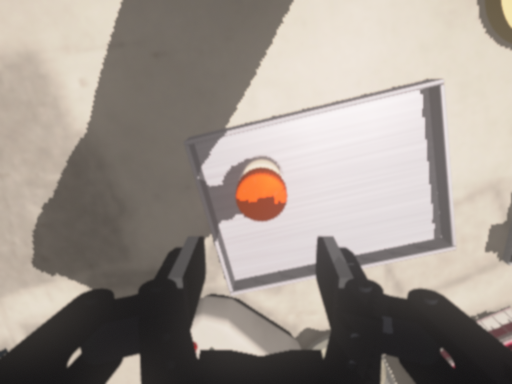

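The jar stands upright in the tray at (262,190). Next is the middle jar.

```bash

python3 -m handwheel '{"gripper":[0.2,0.2,0.2,0.2,0.2,0.2,0.2,0.2],"slide":[[-1,20,0],[-1,38,0],[-1,38,0],[-1,38,0],[-1,38,0],[-1,38,0],[-1,38,0],[-1,38,0]],"yaw":[0,0,0,0,0,0,0,0]}' 25
python3 -m handwheel '{"gripper":[0.2,0.2,0.2,0.2,0.2],"slide":[[-1,38,0],[-1,28,0],[-1,8,10],[0,0,20],[0,0,0]],"yaw":[0,0,0,0,0]}' 25
python3 - <<'E'
from h import *
o=sensors.get_obs();p=o['ee_pos'];d=np.array([.5345,.019])-p[:2];print(p,o['tcp_rot'],'tool x,y mm',(d@np.array([[-.9907,.1357],[.1357,.9907]])*1e3).round(1))
E
```

```text
time: 24.5
ee_pos: [0.5194, -0.0514, 0.1488]
tcp_rot: [-180.0, -0.1, 172.4]
wrist_force: [0.3, 0.2, 0.1]
opening: 0.0513
grasp_force: 0.0
time: 24.92
ee_pos: [0.531, 0.02, 0.1155]
tcp_rot: [-179.9, -0.4, 172.5]
wrist_force: [-0.5, -0.4, -1.0]
opening: 0.0511
grasp_force: 0.0
[0.53095281 0.01997598 0.11547719] [-179.92489199   -0.37599071  172.47637716] tool x,y mm [-3.6 -0.5]
```

```bash

python3 -m handwheel '{"gripper":[0.2,0.2,0.2,0.2],"slide":[[-3,0,8],[0,0,8],[0,0,0],[0,0,0]],"yaw":[0,0,0,0]}' 25
python3 - <<'E'
from h import *
o=sensors.get_obs();p=o['ee_pos'];d=np.array([.5345,.019])-p[:2];print(p,'tool x,y mm',(d@np.array([[-.9907,.1357],[.1357,.9907]])*1e3).round(1))
E
```

```text
time: 25.25
ee_pos: [0.5358, 0.0186, 0.1042]
tcp_rot: [-180.0, -0.0, 172.3]
wrist_force: [-0.1, 0.5, -0.3]
opening: 0.0512
grasp_force: 0.0
[0.53575994 0.01856333 0.1041732 ] tool x,y mm [1.3 0.3]
```

Down 54, grip, lift 97; the tray slot is (.5294,-.2748).

```bash

python3 -m handwheel '{"gripper":[0.2,0.2,0.2,0.2,0.2,0.2],"slide":[[1,0,16],[0,0,18],[0,0,14],[0,0,7],[0,0,0],[0,0,0]],"yaw":[0,0,0,0,0,0]}' 25
python3 -m handwheel '{"gripper":[-1,-1,-1,-1,-1],"slide":[[0,0,0],[0,0,0],[0,0,0],[0,0,0],[0,0,0]],"yaw":[0,0,0,0,0]}' 25
python3 -m handwheel '{"gripper":[-1,-1,-1,-1,-1,-1],"slide":[[0,0,-10],[0,0,-20],[0,0,-30],[0,0,-30],[0,0,-5],[0,0,0]],"yaw":[0,0,0,0,0,0]}' 25
```

```text
time: 25.75
ee_pos: [0.5351, 0.0192, 0.0501]
tcp_rot: [180.0, 0.0, 172.4]
wrist_force: [-0.6, 0.5, 0.4]
opening: 0.0515
grasp_force: 0.0
time: 26.17
ee_pos: [0.5358, 0.0193, 0.0508]
tcp_rot: [180.0, 0.1, 172.4]
wrist_force: [-1.4, -0.6, 5.8]
opening: 0.0356
grasp_force: 25.3
time: 26.67
ee_pos: [0.5362, 0.0194, 0.1475]
tcp_rot: [180.0, 0.3, 172.4]
wrist_force: [-0.3, 0.2, -1.8]
opening: 0.0358
grasp_force: 25.3
```

```bash

python3 -m handwheel '{"gripper":[-1,-1,-1,-1,-1,-1,-1,-1],"slide":[[-2,-20,0],[-4,-36,0],[-4,-38,0],[-4,-38,0],[-4,-38,0],[-4,-38,0],[-4,-38,0],[-4,-36,0]],"yaw":[0,0,0,0,0,0,0,0]}'
python3 -m handwheel '{"gripper":[-1,-1,-1,-1,-1,-1,-1],"slide":[[-4,-10,0],[0,0,20],[0,0,30],[0,0,30],[0,0,10],[0,0,0],[0,0,0]],"yaw":[0,0,0,0,0,0,0]}'
python3 - <<'E'
from h import *
o=sensors.get_obs();p=o['ee_pos'];d=np.array([.5294,-.2748])-p[:2];print(p,'tool x,y mm',(d@np.array([[-.9907,.1357],[.1357,.9907]])*1e3).round(1))
E
```

```text
time: 27.33
ee_pos: [0.5264, -0.2659, 0.1432]
tcp_rot: [180.0, -0.1, 172.4]
wrist_force: [1.2, 0.0, -0.1]
opening: 0.0356
grasp_force: 25.3
time: 27.92
ee_pos: [0.5298, -0.2742, 0.0546]
tcp_rot: [180.0, -0.1, 172.4]
wrist_force: [0.2, 0.2, -0.2]
opening: 0.0355
grasp_force: 25.3
[ 0.52982208 -0.27422642  0.05459541] tool x,y mm [ 0.3 -0.6]
```

```bash

python3 -m handwheel '{"gripper":[-1,-1,-1,-1,-1,-1],"slide":[[0,0,6],[0,0,4],[0,0,1.5],[0,0,0],[0,0,0],[0,0,0]],"yaw":[0,0,0,0,0,0]}'
python3 -m handwheel '{"gripper":[0.2,0.2,0.2,0.2],"slide":[[0,0,0],[0,0,0],[0,0,0],[0,0,0]],"yaw":[0,0,0,0]}'
python3 -m handwheel '{"gripper":[0.2,0.2,0.2,0.2,0.2,0.2],"slide":[[0,0,-15],[0,0,-30],[0,0,-30],[0,0,-35],[0,0,0],[0,0,0]],"yaw":[0,0,0,0,0,0]}'
```

```text
time: 28.42
ee_pos: [0.5302, -0.2746, 0.0434]
tcp_rot: [-180.0, 0.0, 172.4]
wrist_force: [0.1, 0.2, 0.1]
opening: 0.0357
grasp_force: 25.3
time: 28.75
ee_pos: [0.5301, -0.2746, 0.0431]
tcp_rot: [-180.0, 0.0, 172.4]
wrist_force: [0.5, -1.1, 0.2]
opening: 0.0511
grasp_force: 0.0
time: 29.25
ee_pos: [0.5311, -0.2751, 0.1555]
tcp_rot: [-179.9, 0.2, 172.4]
wrist_force: [-0.1, -0.4, -0.7]
opening: 0.0514
grasp_force: 0.0
```

```bash

python3 -m handwheel '{"gripper":[0.2,0.2,0.2,0.2,0.2,0.2,0.2,0.2],"slide":[[4,20,0],[5,38,0],[5,38,0],[5,38,0],[5,38,0],[6,36,0],[6,20,20],[0,0,20]],"yaw":[0,0,0,0,0,0,0,0]}' 25
python3 -m handwheel '{"gripper":[0.2,0.2,0.2],"slide":[[0,0,8],[0,0,0],[0,0,0]],"yaw":[0,0,0]}' 25
python3 - <<'E'
from h import *
o=sensors.get_obs();p=o['ee_pos'];d=np.array([.526,-.0435])-p[:2];print(p,o['tcp_rot'],'tool x,y mm',(d@np.array([[-.9907,.1357],[.1357,.9907]])*1e3).round(1))
E
```

```text
time: 29.92
ee_pos: [0.5242, -0.0402, 0.1124]
tcp_rot: [179.9, 0.0, 172.6]
wrist_force: [0.4, 0.1, -0.6]
opening: 0.0517
grasp_force: 0.0
time: 30.17
ee_pos: [0.5241, -0.0443, 0.1045]
tcp_rot: [-180.0, -0.1, 172.4]
wrist_force: [1.0, -0.6, 0.7]
opening: 0.0513
grasp_force: 0.0
[ 0.52411531 -0.04431591  0.10451819] [-1.79990003e+02 -8.05625549e-02  1.72353779e+02] tool x,y mm [-1.8  1.1]
```

```bash

python3 -m handwheel '{"gripper":[0.2,0.2,0.2,0.2,0.2,0.2],"slide":[[-2,1,16],[0,0,18],[0,0,14],[0,0,7],[0,0,0],[0,0,0]],"yaw":[0,0,0,0,0,0]}' 25
python3 -m handwheel '{"gripper":[-1,-1,-1,-1,-1],"slide":[[0,0,0],[0,0,0],[0,0,0],[0,0,0],[0,0,0]],"yaw":[0,0,0,0,0]}' 25
python3 -m handwheel '{"gripper":[-1,-1,-1,-1,-1,-1],"slide":[[0,0,-10],[0,0,-20],[0,0,-30],[0,0,-30],[0,0,-5],[0,0,0]],"yaw":[0,0,0,0,0,0]}' 25
```

```text
time: 30.67
ee_pos: [0.5269, -0.0436, 0.0508]
tcp_rot: [180.0, 0.0, 172.3]
wrist_force: [-0.8, 0.5, 0.4]
opening: 0.0511
grasp_force: 0.0
time: 31.08
ee_pos: [0.5274, -0.0434, 0.0515]
tcp_rot: [-180.0, 0.1, 172.4]
wrist_force: [-0.3, -1.5, 6.6]
opening: 0.0358
grasp_force: 25.2
time: 31.58
ee_pos: [0.5279, -0.0431, 0.1481]
tcp_rot: [180.0, 0.3, 172.4]
wrist_force: [0.1, 0.3, -0.6]
opening: 0.0363
grasp_force: 25.3
```

```bash

python3 -m handwheel '{"gripper":[-1,-1,-1,-1,-1,-1,-1,-1],"slide":[[5,-20,0],[8,-36,0],[8,-38,0],[8,-38,0],[8,-36,0],[0,-20,10],[0,0,25],[0,0,30]],"yaw":[0,0,0,0,0,0,0,0]}'
python3 -m handwheel '{"gripper":[-1,-1,-1,-1],"slide":[[0,0,22],[0,0,5],[0,0,0],[0,0,0]],"yaw":[0,0,0,0]}'
```

```text
time: 32.25
ee_pos: [0.4651, -0.2262, 0.0798]
tcp_rot: [-180.0, 0.1, 172.2]
wrist_force: [0.7, -0.4, -0.8]
opening: 0.0359
grasp_force: 25.3
time: 32.58
ee_pos: [0.4651, -0.2244, 0.0535]
tcp_rot: [180.0, -0.0, 172.4]
wrist_force: [-0.4, -0.0, -1.3]
opening: 0.036
grasp_force: 25.3
```

```bash

python3 -m handwheel '{"gripper":[-1,-1,-1,-1,-1,-1],"slide":[[0,0,5],[0,0,3],[0,0,1.5],[0,0,0],[0,0,0],[0,0,0]],"yaw":[0,0,0,0,0,0]}'
python3 -m handwheel '{"gripper":[0.2,0.2,0.2,0.2],"slide":[[0,0,0],[0,0,0],[0,0,0],[0,0,0]],"yaw":[0,0,0,0]}'
python3 -m handwheel '{"gripper":[0.2,0.2,0.2,0.2,0.2,0.2],"slide":[[0,0,-15],[0,0,-30],[0,0,-35],[0,0,-35],[0,0,-20],[0,0,0]],"yaw":[0,0,0,0,0,0]}'
python3 -m handwheel '{"gripper":[0.2,0.2,0.2,0.2],"slide":[[0,-30,-20],[0,0,0],[0,0,0],[0,0,0]],"yaw":[0,0,0,0]}'
python3 - <<'E'
from h import *
c=camera('wrist');cv2.imwrite('pics/v12.png',c['img'][:,:,::-1])
h=cv2.cvtColor(c['img'],cv2.COLOR_RGB2HSV);m=((h[:,:,0]<14)&(h[:,:,1]>170)&(h[:,:,2]>80)).astype(np.uint8)
b=np.radians(5.2);T=np.array([[np.cos(b),-np.sin(b)],[np.sin(b),np.cos(b)]])
for q in cv2.findContours(m,0,2)[0]:
    if cv2.contourArea(q)<200: continue
    (x,y),r=cv2.minEnclosingCircle(q);p=onz(c,x,y,.0705);print((x,y,r),p,((p[:2]-[.4995,-.2775])@T*1e3).round(1))
E
```

```text
time: 33.08
ee_pos: [0.4652, -0.2246, 0.0437]
tcp_rot: [-180.0, 0.0, 172.4]
wrist_force: [0.5, -0.3, -0.9]
opening: 0.036
grasp_force: 25.3
time: 33.42
ee_pos: [0.4651, -0.2246, 0.0436]
tcp_rot: [-180.0, 0.0, 172.4]
wrist_force: [-0.3, 0.5, -0.5]
opening: 0.0512
grasp_force: 0.0
time: 33.92
ee_pos: [0.4666, -0.2253, 0.1837]
tcp_rot: [-179.9, 0.4, 172.4]
wrist_force: [-0.0, -0.9, -0.3]
opening: 0.0512
grasp_force: 0.0
time: 34.25
ee_pos: [0.4609, -0.2541, 0.1976]
tcp_rot: [180.0, -0.1, 172.4]
wrist_force: [-0.2, 0.6, -1.1]
opening: 0.0514
grasp_force: 0.0
(247.4352264404297, 254.41969299316406, 19.91267967224121) [ 0.5273433  -0.27382556  0.0705    ] [28.1  1.1]
(169.229736328125, 207.01651000976562, 20.45863151550293) [ 0.47389178 -0.33340224  0.0705    ] [-30.6 -53.4]
(294.6206970214844, 178.65701293945312, 20.753490447998047) [ 0.4632818  -0.22480068  0.0705    ] [-31.3  55.8]
```

View pics/v12.png

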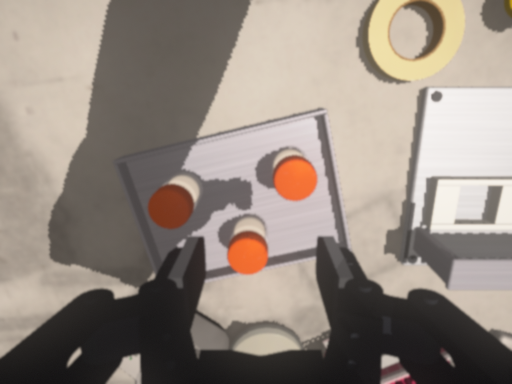

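All three jars stand upright in the tray at tray coordinates (28,1), (-31,-53) and (-31,56) mm. Back to the block.

```bash

python3 -m handwheel '{"gripper":[0.2,0.2,0.2,0.2,0.2,0.2,0.2,0.2],"slide":[[-2,20,0],[-3,38,0],[-3,38,0],[-3,38,0],[-3,38,0],[-3,38,0],[-3,38,0],[-3,38,0]],"yaw":[0,0,0,0,0,0,0,0]}' 60
python3 -m handwheel '{"gripper":[0.2,0.2,0.2,0.2,0.2,0.2,1,1],"slide":[[-3,38,0],[-3,38,0],[-3,38,0],[-3,38,0],[-3,30,0],[-1,7,0],[0,0,0],[0,0,0]],"yaw":[0,0,0,0,0,0,0,0]}'
python3 - <<'E'
from h import *
o=sensors.get_obs();p=o['ee_pos'];d=np.array([.5605,.2109])-p[:2];print(p,'tool x,y mm',(d@np.array([[-.9907,.1357],[.1357,.9907]])*1e3).round(1))
c=camera('wrist');a=np.radians(-7.8);R=np.array([[np.cos(a),-np.sin(a)],[np.sin(a),np.cos(a)]]);t=np.array([.5425,.0698])
g=cv2.cvtColor(c['img'],cv2.COLOR_RGB2GRAY);np.set_printoptions(linewidth=200)
P=lambda x,y:proj(c,[*(R@[x,y]+t),.102])
print([P(x,y).round() for x,y in((-.028,.124),(-.028,.16),(.027,.124),(.027,.16))])
for l in (np.linspace(-.05,.05,26),):print('x',[int(g[int(v),int(u)]) for u,v in (P(x,.142) for x in l)]);print('y',[int(g[int(v),int(u)]) for u,v in (P(0,.142+y) for y in l)])
cv2.imwrite('pics/w13.png',c['img'][:,:,::-1])
E
```

```text
time: 34.97
ee_pos: [0.5212, 0.0287, 0.1977]
tcp_rot: [-180.0, -0.0, 172.4]
wrist_force: [1.2, -0.7, -0.9]
opening: 0.051
grasp_force: 0.0
time: 35.63
ee_pos: [0.562, 0.2115, 0.1976]
tcp_rot: [-179.9, -0.1, 172.5]
wrist_force: [0.5, 0.1, -0.2]
opening: 0.0737
grasp_force: 0.0
[0.56196454 0.2114929  0.19760942] tool x,y mm [ 1.4 -0.8]
[array([233., 155.]), array([283., 155.]), array([234., 225.]), array([281., 226.])]
x [192, 231, 223, 125, 82, 79, 124, 131, 130, 129, 127, 126, 126, 125, 122, 68, 96, 118, 69, 86, 94, 165, 179, 181, 178, 196]
y [120, 120, 120, 121, 120, 115, 105, 99, 92, 116, 121, 122, 124, 125, 127, 127, 128, 124, 186, 215, 220, 194, 192, 191, 196, 193]
```

The block's top is seen where expected (x -26…, y ±17 mm of the gap). I'll grasp it.

```bash

python3 -m handwheel '{"gripper":[1,1,1,1,1,1,1,1],"slide":[[1,-1,25],[0,0,35],[0,0,35],[0,0,25],[0,0,14],[0,0,7],[0,0,0],[0,0,0]],"yaw":[0,0,0,0,0,0,0,0]}'
python3 -m handwheel '{"gripper":[-1,-1,-1,-1,-1,-1,-1,-1],"slide":[[0,0,0],[0,0,0],[0,0,0],[0,0,0],[0,0,0],[0,0,0],[0,0,0],[0,0,0]],"yaw":[0,0,0,0,0,0,0,0]}' 60
```

```text
time: 36.35
ee_pos: [0.5618, 0.2098, 0.0585]
tcp_rot: [180.0, 0.0, 172.3]
wrist_force: [-0.2, -0.3, 0.5]
opening: 0.0855
grasp_force: 0.0
time: 37.02
ee_pos: [0.5618, 0.2107, 0.0582]
tcp_rot: [180.0, 0.1, 172.4]
wrist_force: [-1.5, -0.5, 5.1]
opening: 0.0352
grasp_force: 62.6
```

```bash

python3 -m handwheel '{"gripper":[-1,-1,-1,-1,-1,-1,-1,-1],"slide":[[-1.5,0,0],[-1,0,0],[0,0,-5],[0,0,-8],[0,0,-8],[0,0,-8],[0,0,-4],[0,0,0]],"yaw":[0,0,0,0,0,0,0,0]}'
python3 -m handwheel '{"gripper":[-1,-1,-1,-1,-1,-1,-1,-1],"slide":[[5,0,0],[8,0,0],[9,0,0],[9,0,0],[9,0,0],[8,0,0],[4,0,0],[0,0,0]],"yaw":[0,0,0,0,0,0,0,0]}'
```

```text
time: 37.68
ee_pos: [0.5627, 0.2102, 0.0909]
tcp_rot: [-180.0, -0.2, 172.4]
wrist_force: [-8.0, -0.0, 1.2]
opening: 0.0353
grasp_force: 62.3
time: 38.35
ee_pos: [0.5119, 0.2173, 0.0909]
tcp_rot: [180.0, 0.0, 172.4]
wrist_force: [0.4, -0.3, -2.4]
opening: 0.0351
grasp_force: 62.0
```

```bash

python3 -m handwheel '{"gripper":[-1,-1,-1,-1,-1,-1,-1,-1],"slide":[[3,15,-10],[5,30,-5],[5,32,0],[5,32,0],[5,30,0],[3,22,0],[0,0,10],[0,0,20]],"yaw":[0,0,0,0,0,0,0,0]}'
python3 -m handwheel '{"gripper":[-1,-1,-1,-1,-1],"slide":[[0,0,12],[0,0,8],[0,0,4],[0,0,0],[0,0,0]],"yaw":[0,0,0,0,0]}'
```

```text
time: 39.02
ee_pos: [0.5092, 0.3822, 0.0771]
tcp_rot: [179.8, 0.2, 172.5]
wrist_force: [1.2, -0.1, -2.3]
opening: 0.0355
grasp_force: 62.3
time: 39.43
ee_pos: [0.5083, 0.3798, 0.052]
tcp_rot: [180.0, 0.0, 172.4]
wrist_force: [-0.2, -1.0, -1.1]
opening: 0.0354
grasp_force: 62.1
```

```bash

python3 -m handwheel '{"gripper":[-1,-1,-1,-1,-1,-1],"slide":[[0,0,3],[0,0,2],[0,0,1],[0,0,0.5],[0,0,0],[0,0,0]],"yaw":[0,0,0,0,0,0]}'
```

```text
time: 39.93
ee_pos: [0.5083, 0.3802, 0.0461]
tcp_rot: [180.0, 0.1, 172.4]
wrist_force: [-1.6, -1.0, 5.7]
opening: 0.0353
grasp_force: 63.0
```

```bash

python3 -m handwheel '{"gripper":[1,1,1,1,1,1,1,1],"slide":[[0,0,0],[0,0,0],[0,0,0],[0,0,-20],[0,0,-35],[0,0,-40],[0,0,-40],[0,0,-15]],"yaw":[0,0,0,0,0,0,0,0]}' 25
python3 -m handwheel '{"gripper":[1,1,1,1,1,1,1,1],"slide":[[1,-25,0],[1,-36,0],[1,-36,0],[1,-36,0],[1,-36,0],[2,-36,0],[2,-36,0],[2,-28,0]],"yaw":[0,0,0,0,0,0,0,0]}'
python3 -m handwheel '{"gripper":[1,1,1,1,1,1,1,1],"slide":[[0,0,0],[0,0,0],[0,0,0],[0,0,0],[0,0,0],[0,0,0],[0,0,0],[0,0,0]],"yaw":[0.122,0.122,0.122,0.122,0.122,0.122,0.122,0.122]}'
python3 -m handwheel '{"gripper":[1,1,1,1,1,1,1],"slide":[[0,0,0],[0,0,0],[0,0,0],[0,0,0],[0,0,0],[0,0,0],[0,0,0]],"yaw":[0.12,0.12,0.12,0.12,0.12,0,0]}'
python3 - <<'E'
from h import *
o=sensors.get_obs();p=o['ee_pos'];d=np.array([.4612,.1155])-p[:2];print(p,o['tcp_rot'],'tool x,y mm',(d@np.array([[.1357,.9907],[.9907,-.1357]]).T*1e3).round(1))
c=camera('wrist');cv2.imwrite('pics/w14.png',c['img'][:,:,::-1])
h=cv2.cvtColor(c['img'],cv2.COLOR_RGB2GRAY)
E
```

```text
time: 40.6
ee_pos: [0.5089, 0.3808, 0.2012]
tcp_rot: [179.7, 0.3, 172.4]
wrist_force: [1.1, 0.7, 0.9]
opening: 0.0855
grasp_force: 0.0
time: 41.27
ee_pos: [0.4608, 0.1128, 0.1951]
tcp_rot: [-180.0, 0.0, 172.4]
wrist_force: [0.7, -0.6, -0.3]
opening: 0.0858
grasp_force: 0.0
time: 41.93
ee_pos: [0.4615, 0.1149, 0.1949]
tcp_rot: [180.0, -0.0, 116.1]
wrist_force: [-0.7, 0.3, -0.3]
opening: 0.0855
grasp_force: 0.0
time: 42.52
ee_pos: [0.4615, 0.1149, 0.195]
tcp_rot: [180.0, -0.0, 82.3]
wrist_force: [-0.4, 0.2, 0.2]
opening: 0.0854
grasp_force: 0.0
[0.46148746 0.1149421  0.19495094] [ 1.79996514e+02 -3.27905589e-03  8.23118165e+01] tool x,y mm [ 0.5 -0.4]
```

```bash

python3 -m handwheel '{"gripper":[1,1,1,1,1,1,1,1],"slide":[[0,0,25],[0,0,35],[0,0,35],[0,0,28],[0,0,16],[0,0,8],[0,0,0],[0,0,0]],"yaw":[0,0,0,0,0,0,0,0]}' 25
python3 -m handwheel '{"gripper":[-1,-1,-1,-1,-1,-1,-1,-1],"slide":[[0,0,0],[0,0,0],[0,0,0],[0,0,0],[0,0,0],[0,0,0],[0,0,0],[0,0,0]],"yaw":[0,0,0,0,0,0,0,0]}' 25
```

```text
time: 43.23
ee_pos: [0.4618, 0.115, 0.0487]
tcp_rot: [180.0, -0.0, 82.2]
wrist_force: [0.0, 0.5, 0.3]
opening: 0.0853
grasp_force: 0.0
time: 43.9
ee_pos: [0.4612, 0.1153, 0.0498]
tcp_rot: [180.0, -0.1, 82.1]
wrist_force: [-8.0, 0.2, 15.4]
opening: 0.0359
grasp_force: 27.2
```

```bash

python3 -m handwheel '{"gripper":[-1,-1,-1,-1,-1,-1,-1,-1],"slide":[[8,0,0],[10,0,0],[10,0,0],[10,0,0],[10,0,0],[10,0,0],[10,0,0],[8,0,0]],"yaw":[0,0,0,0,0,0,0,0]}'
python3 -m handwheel '{"gripper":[-1,-1,-1,-1,-1],"slide":[[4,0,0],[3,0,0],[0,0,0],[0,0,0],[0,0,0]],"yaw":[0,0,0,0,0]}'
```

```text
time: 44.57
ee_pos: [0.4714, 0.1911, 0.0497]
tcp_rot: [-180.0, -0.1, 82.1]
wrist_force: [-9.5, -1.2, 15.0]
opening: 0.0357
grasp_force: 27.4
time: 44.98
ee_pos: [0.472, 0.195, 0.0495]
tcp_rot: [-180.0, 0.2, 82.0]
wrist_force: [-11.2, -16.0, 17.1]
opening: 0.0357
grasp_force: 27.6
```

Stopped against the end. I'll release, retreat, and check.

```bash

python3 -m handwheel '{"gripper":[1,1,1,1,1,1,1,1],"slide":[[0,0,0],[0,0,0],[0,0,0],[0,0,0],[0,0,-20],[0,0,-35],[0,0,-40],[0,0,-40]],"yaw":[0,0,0,0,0,0,0,0]}'
python3 -m handwheel '{"gripper":[1,1,1,1,1,1,1,1],"slide":[[-40,0,-30],[-40,0,-30],[-35,0,-20],[0,0,0],[0,0,0],[0,0,0],[0,0,0],[0,0,0]],"yaw":[0,0,0,0,0,0,0,0]}'
python3 - <<'E'
from h import *
w=camera('wrist');s=camera('side')
a=cv2.resize(w['img'][0:300],(512,300));b=cv2.resize(s['img'][150:320,160:360],(512,435))[:300+135]
o=np.vstack([cv2.resize(w['img'],(400,300)),np.zeros((0,400,3),np.uint8)])
g=np.hstack([cv2.resize(w['img'][:,130:512][:300],(400,314)),cv2.resize(s['img'][150:320,160:376],(400,314))])
cv2.imwrite('pics/v14.png',g[:,:,::-1])
E
```

```text
time: 45.65
ee_pos: [0.4722, 0.197, 0.1842]
tcp_rot: [-179.9, 0.0, 82.1]
wrist_force: [1.5, 0.8, 0.0]
opening: 0.0857
grasp_force: 0.0
time: 46.32
ee_pos: [0.4587, 0.0972, 0.2518]
tcp_rot: [-179.9, 0.0, 82.2]
wrist_force: [0.2, -1.3, 0.8]
opening: 0.0853
grasp_force: 0.0
```

View pics/v14.png

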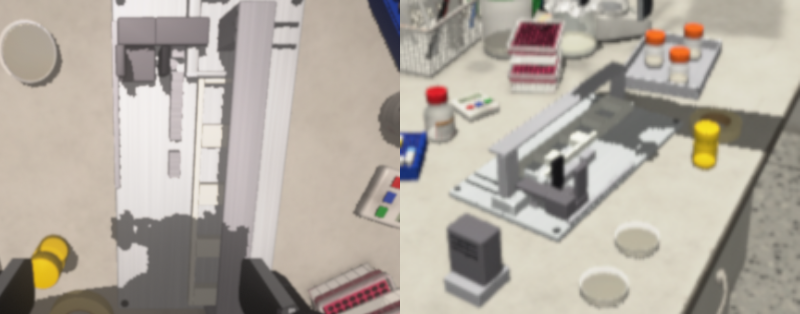

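The left half shows the guard back over the gap and the keeper shut. The right half shows three jars upright in the tray and the block upright on the bench at (475,260). Before handing in, I'll check the tab's latch numerically.

```bash
python3 - <<'E'
from h import *
w=camera('wrist');g=cv2.cvtColor(w['img'],cv2.COLOR_RGB2GRAY)
a=np.radians(-7.8);R=np.array([[np.cos(a),-np.sin(a)],[np.sin(a),np.cos(a)]]);t=np.array([.5425,.0698])
for y in(.104,.110,.118):
    v=[]
    for x in np.arange(-.112,-.045,.002):
        u=proj(w,[*(R@[x,y]+t),.08]).round().astype(int);v.append(int(g[u[1],u[0]]))
    print(y,v)
print('top y of arm',[int(g[tuple(proj(w,[*(R@[-.05,y]+t),.042]).round().astype(int)[::-1])]) for y in np.arange(.12,.165,.002)])
E
```

```text
0.104 [193, 191, 191, 169, 129, 126, 118, 81, 76, 78, 80, 131, 140, 140, 140, 140, 139, 139, 139, 130, 161, 151, 65, 70, 68, 69, 103, 182, 200, 200, 201, 199, 166, 190]
0.11 [193, 190, 192, 154, 134, 136, 125, 80, 75, 78, 97, 142, 143, 143, 143, 142, 141, 141, 140, 130, 111, 89, 63, 75, 76, 70, 134, 197, 200, 223, 233, 235, 154, 174]
0.118 [193, 191, 193, 187, 140, 142, 131, 78, 85, 136, 147, 147, 147, 146, 146, 146, 145, 145, 143, 133, 114, 78, 60, 74, 74, 68, 90, 169, 199, 198, 198, 194, 136, 152]
top y of arm [128, 198, 197, 142, 107, 93, 114, 133, 136, 137, 138, 140, 140, 141, 142, 143, 143, 166, 229, 236, 236, 235, 235]
```

```bash
python3 -c "
from workcell import ticket
print(ticket.job_done())"
```

```text
the job is handed in; nothing more can be done
None
```

I handed the job in at about 46 s of the 208 s limit, and my last measurements met the end conditions, but the hand-in returned no verdict: all three jars stand upright in the tray, the keeper is shut, the block stands on the bench, and the guard is latched back over the gap.

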